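# Stand a gauge board on its prop leg

## Task

Stand the hinged gauge display board up on its prop leg at the market stall. It lies face down: first swing the sprung wire leg on its back open until it snaps over and locks, then raise the board by its handle, past upright, and ease it back gently until the leg's foot rests on the plywood base, without letting it fall onto it. Let go, and leave the other things on the table where they are.

Things in the scene. Friction and masses are not known exactly. Their poses are not given: they have to be found in the camera images.
- stand: Fixed display stand. Origin on the table top (z = 0) under the board's hinge line; z up, y along the hinge line, x the way the lying board extends from the hinge. Plywood base 18 mm thick, 260 mm wide, from x = -235 to +10 mm; two runners 29 mm high at y = +-105 mm carry the lying board, out to x = 178 mm.
- stand_hinge (a point): Middle of the board's hinge axis, 30 mm above the table, axes as the stand's. The white board (0.4 to 0.85 kg) lies face down, back upward (flat metal discs on it): 230 mm wide, 25 mm thick, from 12 to 175 mm from the hinge, back face 25 mm above the axis (55 mm above the table). Six round dials are on its face, underneath.
- board (a joint): Board angle b, rad: 0 lying, 1.57 upright, then leaning back over the base; stands on its locked leg at about 2.06. Free hinge: past upright only the leg (or a stop at 2.5) holds it. A point u along the board from the hinge and n above the hinge plane (towards its back) is at stand x = u cos b - n sin b, z = 30 mm + u sin b + n cos b.
- handle_bar (a point): Middle of the board's handle: round steel bar, 10 mm thick, 110 mm long along the hinge direction, at u = 235 mm, n = 12.5 mm (42.5 mm above the table when lying), 60 mm beyond the board's top edge, free underneath. Pinched from above across its length it turns between the fingers as the board swings. Axes: x along the board from the hinge, z out of its back.
- leg_pivot (a point): Middle of the leg's pivot axis on the board's back: u = 150 mm, n = 50 mm (25 mm above the back face), axes as the board's. Brackets at y = +-59 mm.
- foot_bar (a point): Middle of the U-shaped wire leg's foot bar: round steel, 12 mm thick, 110 mm long along the hinge direction, 139 mm from the pivot; two 10 mm wire arms, 100 mm apart, join it to the pivot. Folded, it lies at u = 11 mm, 80 mm above the table, 25 mm above the board's back, and can be pinched from above across its length. x points from foot to pivot.
- leg (a joint): Leg angle a, rad: 0 folded on the board's back, foot to the hinge; grows as the foot swings away from the back, to a stop at 1.08. Foot bar at u = 150 - 139 cos a, n = 50 + 139 sin a mm. Over-centre spring: below about 0.65 it pulls the leg shut (3 N at the foot at first, fading), beyond about 0.7 it snaps it to the stop and holds it there; the snap takes under 0.3 s.
- gauge: Bystander: loose round black instrument, 82 mm across, 56 mm high, origin under its centre.
- pump: Bystander: loose small fuel pump, metal, 60 mm across, 70 mm high, spout to its x, origin under its centre.
- wrench: Bystander: loose wrench lying along its x.

How it is judged:
By the outcome, as a careful person would: the job done as asked, in the order asked, and still so for the second after the job is handed in, with the robot touching nothing.
It also fails if it takes over 64 s, if anything falls off the work surface, if the arm or the gripper's body presses on something with over 40 N, if the wrist force passes 120 N, or if a joint passes its speed limit or range.

## Robot

A 6-joint arm with a two-finger parallel gripper is mounted at the origin on the work surface. World frame = base frame: x ahead of the robot, y to its left, z up, the work surface at z = 0. Lengths are in m, angles in rad, forces in N, time in s.
With the tool pointing down it reaches from about 0.275 to 0.875 m from the base axis. Payload 12.5 kg.
Tool frame: the origin (TCP) lies at the very end of the fingers, on their centre line; the grasp point (between the pads) lies 19 mm behind it; z points along the fingers, y is the line along which they close (so a half turn about z gives the same grasp; the last joint's range is limited). The gripper opens to 85 mm and grips with 20 to 120 N. Pads are 22 mm wide; open, the fingers measure 114 mm over their backs; the gripper's body (76 mm by 85 mm) begins 54 mm behind the grasp point. The pads swing forward as they close: fully open they stand 13 mm farther back than shut.
Start: joints at [1.044, 0.351, 1.652, -0, 1.139, -0.085], TCP at [0.235, 0.497, 0.231] pointing down, gripper open.
Joint ranges: [-2.75, 2.75], [-0.79, 2.1], [0.01, 2.65], [-1.57, 4.71], [0.07, 3.14], [-2.87, 2.87]. Speed limits (rad/s): [2.22, 2.22, 2.79, 3.14, 3.14, 3.14].

## Interface

Orientations are given as a 3x3 rotation matrix whose columns are the frame's x, y, z axes.
In Python, from bench import manip gives the robot as it stands. Calls block until the motion is done:
- manip.move_ptp(position, orientation): joint-space move of the TCP to a pose.
- manip.move_l(position, attitude=None, max_speed=0.15): straight line of the TCP; attitude=None keeps the orientation; max_speed is the mean speed in m/s.
- manip.move_j(angles): joint-space move.
- manip.set_gripper(opening, effort=None): opening from 0.0 (shut) to 1.0 (fully open); effort is the grip in N (None keeps the last); returns when the fingers have stopped.
- manip.dwell(seconds).
- manip.inverse_kinematics(position, orientation): joint angles nearest the present ones, or None.
- manip.grab_frame(name): name is "side" or "top"; returns (picture, depth): 420x560x3 uint8, red, green, blue; 420x560 float32, m along the optical axis (not along the pixel's ray), 0 where there is no reading.
- manip.get_calibration(name): a dict with "camera_matrix" (3x3 intrinsics, pixels), "R" (3x3) and "t" (3): a world point X has camera coordinates R X + t. Camera axes: x right, y down, z forward; pixel columns grow to the right and rows downward; lengths in m; the calibration is good to about 2 mm. A picture is of the moment at which its call begins. get_calibration takes no time and is no camera call.
A pose or a line that the arm cannot do raises manip.Unreachable and nothing moves.
- manip.sign_off(): hands the job in; it is judged then, once.
Trained networks look in the newest picture that a camera, given by its name, has taken for a name from the list of things; names that differ only in an ending like _2 or _b are one class to them, and where a whole thing is asked for, a point or a joint stands for the part that bears it (a point fixed in the world has none). Each returns a list of dicts, best first, with "confidence" (0 to 1); they miss things now and then, are a little off and sometimes report something else, mostly with a low value. They report only what shows in the picture. A call takes as long as a camera call.
- manip.look_for(camera, name): "at" ([x, y, z] in m, in world coordinates, good to about 4 mm: the middle of the surface that is visible of it).
Readings, each from a call of its own:
- manip.current_time(): time.
- manip.current_qpos(): joint angles.
- manip.current_joint_vel(): joint speeds.
- manip.current_joint_torque(): joint torques, N m.
- manip.current_ee_pos(): TCP position.
- manip.current_tcp_rot(): TCP orientation.
- manip.current_force(): force on the tool from outside, world axes, zero at the start.
- manip.current_ft_torque(): the same for the moment, N m.
- manip.current_grip_width(): opening from 0.0 (shut) to 1.0 (fully open).
- manip.current_grip_force(): force on a finger pad.
Only numpy, scipy, OpenCV 4.12 (cv2) and the standard library are available. Lean on these libraries where they do the work, as an engineer would, in place of code of your own. Each camera call takes 0.05 s, during which the arm holds its last target. There are 200 camera calls.

## Working session

There is one attempt and no reset: what is moved stays moved. The work goes in short steps, each a Python script; the robot and the scene stay as the last script left them, time stands still between calls to the robot, and variables do not carry over. Pictures are saved under pics/ and viewed, at most 10 in all, crops included, and the job is handed in when it is done.

```bash
mkdir -p pics; cat > h.py <<'E'
import numpy as np, cv2
from bench import manip as m
def snap(cam,fn=None):
    p,d=m.grab_frame(cam)
    if fn: cv2.imwrite('pics/'+fn,cv2.cvtColor(p,cv2.COLOR_RGB2BGR))
    return p,d
def proj(cam,X):
    c=m.get_calibration(cam);K=np.array(c['camera_matrix']);q=(np.array(c['R'])@np.atleast_2d(X).T).T+np.array(c['t'])
    q=q@K.T; return q[:,:2]/q[:,2:]
def cloud(cam,d):
    c=m.get_calibration(cam);K=np.array(c['camera_matrix']);h,w=d.shape
    v,u=np.mgrid[:h,:w];P=np.stack([(u-K[0,2])/K[0,0]*d,(v-K[1,2])/K[1,1]*d,d],-1)
    return (P-np.array(c['t']))@np.array(c['R'])
E
python3 - <<'E'
from h import *
for c in('top','side'):
    p,d=snap(c,c+'1.png'); np.save(c+'1.npy',d)
    for n in('stand','stand_hinge','board','handle_bar','leg_pivot','foot_bar','leg','gauge','pump','wrench'):
        try: print(c,n,[(np.round(r['at'],3).tolist(),round(r['confidence'],2)) for r in m.look_for(c,n)[:2]])
        except Exception as e: print(c,n,e)
print(m.current_time())
E
```

```text
top stand [([0.502, -0.026, 0.017], 0.89)]
top stand_hinge [([0.501, -0.026, 0.016], 0.73)]
top board [([0.511, 0.095, 0.058], 0.6)]
top handle_bar [([0.518, 0.099, 0.055], 0.75)]
top leg_pivot [([0.514, 0.098, 0.056], 0.95)]
top foot_bar [([0.507, 0.063, 0.085], 0.71), ([0.719, 0.051, 0.052], 0.29)]
top leg [([0.509, 0.057, 0.085], 0.56)]
top gauge [([0.718, 0.053, 0.054], 0.87)]
top pump [([0.67, -0.152, 0.071], 0.94)]
top wrench [([0.722, -0.05, 0.005], 0.93), ([0.507, 0.054, 0.085], 0.52)]
side stand [([0.502, 0.059, 0.055], 0.92)]
side stand_hinge [([0.498, 0.054, 0.053], 0.97), ([0.724, -0.044, 0.007], 0.56)]
side board [([0.509, 0.133, 0.055], 0.75), ([0.717, 0.066, 0.05], 0.55)]
side handle_bar [([0.51, 0.129, 0.056], 0.9)]
side leg_pivot [([0.509, 0.13, 0.058], 0.64)]
side foot_bar [([0.717, 0.068, 0.048], 0.7), ([0.499, 0.063, 0.081], 0.69)]
side leg [([0.504, 0.066, 0.086], 0.71)]
side gauge [([0.716, 0.065, 0.052], 0.96)]
side pump [([0.672, -0.136, 0.049], 0.92)]
side wrench [([0.726, -0.046, 0.005], 0.82)]
1.1
```

View pics/top1.png

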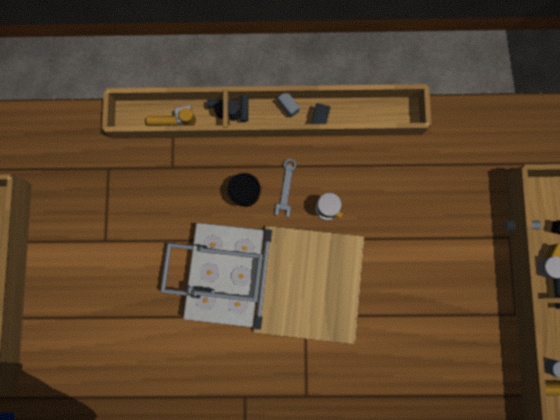

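View pics/side1.png

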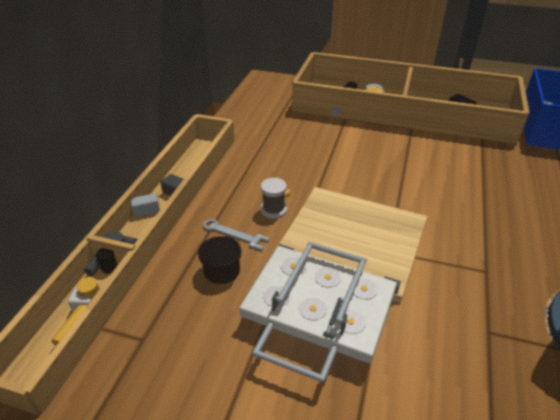

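The top view shows the board lying at (190–265, 225–325), with the handle bar at column 165 and the foot bar near (262, 270), next to the base. Stand x points roughly along world +y. The bystanders (gauge, wrench and pump) lie farther out, at rows 160–215. Next I'll fit the stand pose from both depth clouds.

```bash
python3 - <<'E'
from h import *
for c in('top','side'):
    P=cloud(c,np.load(c+'1.npy')).reshape(-1,3); P=P[(abs(P[:,0]-.5)<.165)&(P[:,1]>-.2)&(P[:,1]<.32)]
    P=P[np.isfinite(P).all(1)]
    R=cv2.minAreaRect(P[(P[:,2]>.049)&(P[:,2]<.062)&(P[:,1]>.0)][:,:2].astype(np.float32)); print(c,'board',R)
    B=P[(P[:,2]>.012)&(P[:,2]<.022)&(P[:,1]<0.03)]; print(' base',cv2.minAreaRect(B[:,:2].astype(np.float32)),np.median(B[:,2]))
    L=P[(P[:,2]>.074)&(P[:,2]<.1)]; print(' leg',len(L),cv2.minAreaRect(L[:,:2].astype(np.float32)),np.percentile(L[:,2],[10,50,90]))
    H=P[(P[:,2]>.03)&(P[:,2]<.06)&(P[:,1]>.19)]; print(' handle',len(H),cv2.minAreaRect(H[:,:2].astype(np.float32)),np.percentile(H[:,2],[10,50,90]), np.sort(H[:,1])[-5:])
E
python3 - <<'E'
from h import *
import glob
for c in('top','side'):
    im=cv2.imread(f'pics/{c}1.png')
    x0,y0,w,h=(150,205,230,150) if c=='top' else (225,180,210,210)
    k=3
    cv2.imwrite(f'pics/{c}1z.png',cv2.resize(im[y0:y0+h,x0:x0+w],None,fx=k,fy=k if c=='top' else 2.8,interpolation=cv2.INTER_CUBIC))
E
```

```text
top board ((0.5194868445396423, 0.13236787915229797), (0.2249079942703247, 0.2301436811685562), 83.20654296875)
 base ((0.5141810178756714, -0.09900258481502533), (0.2347409427165985, 0.30650171637535095), 83.91732025146484) 0.01724647801464093
 leg 861 ((0.5138971209526062, 0.08973635733127594), (0.1525755226612091, 0.12319571524858475), 82.94910430908203) [0.07933026 0.0833807  0.08662351]
 handle 394 ((0.5014879107475281, 0.22152286767959595), (0.1795743852853775, 0.0627947524189949), 0.01111309602856636) [0.04255338 0.04581081 0.05005897] [0.25093835 0.25129135 0.25135536 0.25145436 0.25291684]
side board ((0.5190704464912415, 0.13344627618789673), (0.22796602547168732, 0.2307012975215912), 82.76567840576172)
 base ((0.5142006278038025, -0.1024283617734909), (0.232362762093544, 0.3059513568878174), 83.23580932617188) 0.01786950488607856
 leg 1375 ((0.5138097405433655, 0.09163413196802139), (0.15422379970550537, 0.12388265132904053), 83.11973571777344) [0.07923615 0.08397042 0.08639775]
 handle 1236 ((0.5004112124443054, 0.22225439548492432), (0.06452606618404388, 0.1807909905910492), 89.97795104980469) [0.04129352 0.04658444 0.05035397] [0.25402914 0.25405858 0.25422902 0.25449438 0.25452315]
```

View pics/top1z.png

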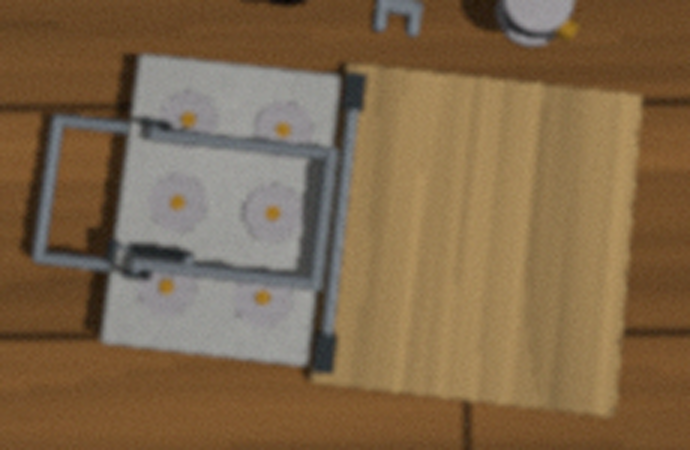

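```bash
python3 - <<'E'
from h import *
y=np.radians(83.1);ux=np.array([np.cos(y),np.sin(y)]);uy=np.array([-ux[1],ux[0]])
o=np.array([.504,.008])
for c in('top','side'):
    P=cloud(c,np.load(c+'1.npy')).reshape(-1,3);P=P[np.isfinite(P).all(1)]
    u=(P[:,:2]-o)@ux;v=(P[:,:2]-o)@uy;z=P[:,2]
    for n,s,u0,mm in(('foot',(abs(v)<.04)&(z>.072)&(z<.1)&(u>-.02)&(u<.04),.011,.04),('handle',(abs(v)<.035)&(z>.03)&(z<.06)&(u>.215)&(u<.26),.235,.04)):
        A=np.polyfit(v[s],u[s],1);print(c,n,s.sum(),'du mm',1e3*(np.median(u[s])-u0),'slope',A[0],'rng',np.percentile(u[s],[3,97]).round(4),'z',np.percentile(z[s],[5,50,95]).round(4))
    s=(z>.072)&(z<.1)&(u>.03)&(u<.1)&(abs(v)<.1); print(' leg arms v',np.median(v[s&(v>0)]),np.median(v[s&(v<0)]), 'slopes',np.polyfit(u[s&(v>0)],v[s&(v>0)],1)[0],np.polyfit(u[s&(v<0)],v[s&(v<0)],1)[0])
    s=(z>.05)&(z<.06)&(u>.03)&(u<.16)&(abs(v)<.15);print(' board v',np.percentile(v[s],[.5,99.5]))
    s=(z>.012)&(z<.022)&(u<-.02)&(u>-.3)&(abs(v)<.15);print(' base u,v',np.percentile(u[s],[.5]),np.percentile(v[s],[.5,99.5]))
E
```

```text
top foot 182 du mm 0.7987576048807745 slope -0.004698724163082669 rng [0.0064 0.0177] z [0.0791 0.0839 0.0889]
top handle 127 du mm 0.03326037834866513 slope -0.007625838390865462 rng [0.2308 0.2404] z [0.0416 0.0455 0.0505]
 leg arms v 0.049331094112733884 -0.05028984178932143 slopes 0.0050065620793017605 -0.00045568123779113963
 board v [-0.1140568   0.11310918]
 base u,v [-0.23262233] [-0.12926924  0.12752726]
side foot 286 du mm 5.0401275477917515 slope 0.0021154710993148795 rng [0.0098 0.019 ] z [0.0777 0.084  0.0869]
side handle 307 du mm 3.6324054802870376 slope 0.0005532928728667247 rng [0.2327 0.2417] z [0.0422 0.0463 0.0489]
 leg arms v 0.05060557261255075 -0.04853162144926436 slopes -0.000877535974068008 -0.0003324447466995874
 board v [-0.11264685  0.1143217 ]
 base u,v [-0.23143229] [-0.12830489  0.12862584]
```

The top and side views agree: yaw is 83.1° and the hinge is near (0.504, 0.0095). The foot bar and handle bar centres sit about 80 and 43 mm up. Next I'll pinch the foot bar.

```bash
cat >> h.py <<'E'
yaw=np.radians(83.1);ux=np.array([np.cos(yaw),np.sin(yaw),0]);O=np.array([.5042,.0095,0])
def rot(s=1):
    z=np.array([0,0,-1.]);yy=s*ux;return np.stack([np.cross(yy,z),yy,z],1)
def W(x,z,off=.019): # stand x,z of the grasped bar -> TCP
    return O+ux*x+np.array([0,0,z-off])
def leg(a): return .150-.139*np.cos(a), .080+.139*np.sin(a)
def bd(b,u=.235,n=.0125): return u*np.cos(b)-n*np.sin(b), .03+u*np.sin(b)+n*np.cos(b)
def st(t=''): print(t,'t',round(m.current_time(),2),'p',np.round(m.current_ee_pos(),4),'F',np.round(m.current_force(),1),'w',round(m.current_grip_width(),3),'gf',round(float(np.max(m.current_grip_force())),1))
E
python3 - <<'E'
from h import *
for s in(1,-1): print(s,[np.round(m.inverse_kinematics(p,rot(s)),2).tolist() if m.inverse_kinematics(p,rot(s)) is not None else None for p in(W(.011,.16),W(.011,.082),W(*leg(1.05)),W(*bd(0)),W(*bd(1.57)),W(*bd(2.1)))])
q=m.current_qpos()
S=min((1,-1),key=lambda s:abs(m.inverse_kinematics(W(.011,.16),rot(s))[5])); print('S',S)
m.move_ptp(W(.011,.19),rot(S)); m.set_gripper(.5,25); m.move_l(W(.011,.082)); st('above')
m.set_gripper(0,25); st('grip')
E
```

```text
1 [[-0.05, 0.39, 1.85, -0.0, 0.9, -1.5], [-0.05, 0.52, 1.89, -0.0, 0.73, -1.5], [0.08, 0.36, 1.78, -0.0, 1.01, -1.37], [0.35, 0.69, 1.69, -0.0, 0.76, -1.1], [-0.1, 0.25, 1.75, -0.0, 1.14, -1.55], [-0.33, 0.29, 1.8, -0.0, 1.05, -1.78]]
-1 [[-0.05, 0.39, 1.85, -0.0, 0.9, 1.64], [-0.05, 0.52, 1.89, -0.0, 0.73, 1.64], [0.08, 0.36, 1.78, -0.0, 1.01, 1.77], [0.35, 0.69, 1.69, -0.0, 0.76, 2.04], [-0.1, 0.25, 1.75, -0.0, 1.14, 1.59], [-0.33, 0.29, 1.8, -0.0, 1.05, 1.36]]
S 1
above t 4.45 p [0.506  0.0204 0.0637] F [-0.1  0.6 -0. ] w 0.497 gf 0.0
grip t 4.83 p [0.5059 0.0201 0.0636] F [-1.5 -4.6  4.9] w 0.13 gf 24.7
```

```bash
python3 - <<'E'
from h import *
for a in np.linspace(0,1.05,10)[1:]:
    x,z=leg(a); m.move_l(W(x,z+.002),max_speed=.04); st(round(a,2))
    if np.linalg.norm(m.current_force())>35: print('stop');break
snap('side','side2.png')
E
```

```text
0.12 t 5.38 p [0.5059 0.0209 0.0792] F [ 2.2 -6.5 -3.1] w 0.124 gf 24.4
0.23 t 5.94 p [0.5062 0.0234 0.0952] F [ 1.7 -8.7 -1.4] w 0.128 gf 24.4
0.35 t 6.5 p [0.5067 0.0277 0.1109] F [ -0.7 -12.1   1.1] w 0.128 gf 24.4
0.47 t 7.06 p [0.5075 0.0337 0.1261] F [ -1.3 -14.9   5.1] w 0.127 gf 24.6
0.58 t 7.62 p [0.5084 0.0413 0.1404] F [ -3.7 -19.   10.1] w 0.127 gf 24.9
0.7 t 8.18 p [0.5096 0.0504 0.154 ] F [ -6.1 -22.5  16.5] w 0.126 gf 25.3
0.82 t 8.73 p [0.5111 0.0618 0.1662] F [ -7.  -20.   21.5] w 0.129 gf 25.9
0.93 t 9.29 p [0.5126 0.0746 0.1768] F [ -8.6 -16.7  23. ] w 0.127 gf 26.2
1.05 t 9.85 p [0.5143 0.0888 0.1856] F [ -7.6 -11.4  22. ] w 0.129 gf 26.4
```

View pics/side2.png

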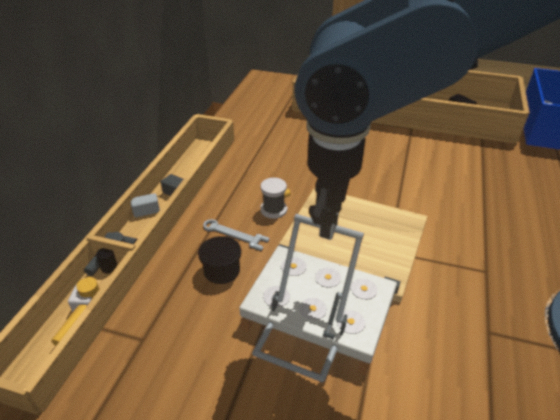

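The side view shows the gripper at (325, 215) holding the raised leg, with the board still flat. I'll release and back off, then check the leg angle before going to the handle.

```bash
python3 - <<'E'
from h import *
m.set_gripper(.5); st('open'); 
x,z=leg(1.05); m.move_l(W(x,.30)); m.move_l(W(.235,.30),max_speed=.25); st('over handle')
for c in('top','side'):
    p,d=snap(c,c+'3.png'); P=cloud(c,d).reshape(-1,3);P=P[np.isfinite(P).all(1)]
    u=(P-O)@ux;v=(P-O)@np.array([-ux[1],ux[0],0]);z=P[:,2]
    for n,s in(('foot',(abs(v)<.04)&(z>.13)&(z<.26)&(u>.02)&(u<.13)),('handle',(abs(v)<.035)&(z>.03)&(z<.06)&(u>.215)&(u<.26))):
        if s.sum(): print(c,n,s.sum(),np.percentile(u[s],[5,50,95]).round(4),np.percentile(z[s],[5,50,95]).round(4))
print(leg(1.08))
E
```

```text
open t 10.31 p [0.5138 0.0899 0.1833] F [-0.   0.3  0.9] w 0.499 gf 0.0
over handle t 11.88 p [0.5322 0.2419 0.2805] F [ 0.1 -0.4 -0.3] w 0.504 gf 0.0
top foot 223 [0.0788 0.0837 0.0891] [0.2026 0.2072 0.2103]
top handle 127 [0.2296 0.2335 0.2381] [0.0403 0.046  0.0498]
side foot 338 [0.0825 0.0884 0.0911] [0.2008 0.2068 0.2093]
side handle 306 [0.2315 0.2371 0.24  ] [0.0427 0.0466 0.0488]
(np.float64(0.08448535737985013), np.float64(0.20259213515700772))
```

View pics/side3.png

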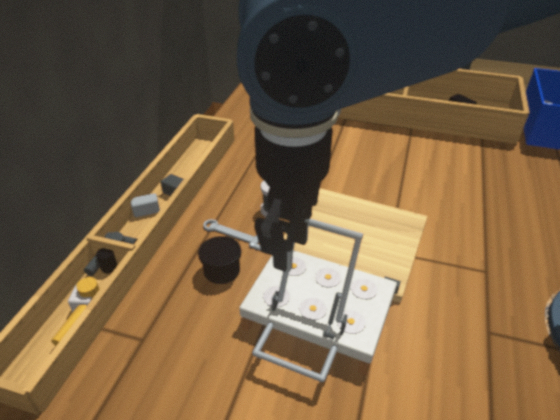

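Both views put the leg on its stop, with the foot at u≈84 mm and its top at 207 mm, and the handle hasn't moved. The side view agrees, with the foot bar at (325, 230) and the leg standing up by itself. Next I'll grip the handle and raise the board.

```bash
python3 - <<'E'
from h import *
m.move_l(W(.2345,.0435)); st('at'); m.set_gripper(0,40); st('grip')
if not .06<m.current_grip_width()<.2: raise SystemExit
p0=m.current_ee_pos()
for b in np.arange(.13,1.96,.13):
    x,z=bd(b); m.move_l(W(x-.0005,z+.001),max_speed=.07); st(round(b,2))
    if np.linalg.norm(m.current_force())>50: print('stop');break
snap('side','side4.png')
E
```

```text
at t 13.83 p [0.5328 0.2425 0.0252] F [1.  0.2 0.2] w 0.501 gf 0.0
grip t 14.23 p [0.5325 0.2423 0.0249] F [-1.4 -1.4  5.3] w 0.097 gf 39.0
0.13 t 14.82 p [0.5321 0.2389 0.0547] F [ 3.   3.  -3.9] w 0.103 gf 39.1
0.26 t 15.4 p [0.5312 0.2318 0.0842] F [ 3.7  7.4 -2.4] w 0.1 gf 39.2
0.39 t 15.98 p [0.53   0.2209 0.1129] F [ 2.1  8.3 -0.9] w 0.103 gf 39.2
0.52 t 16.57 p [0.5283 0.2066 0.1399] F [ 0.7 11.1  2.4] w 0.101 gf 39.2
0.65 t 17.15 p [0.5263 0.189  0.165 ] F [ 0.2 14.3  7.3] w 0.097 gf 39.3
0.78 t 17.73 p [0.5239 0.1683 0.1876] F [-2.1 16.5 12.3] w 0.098 gf 39.5
0.91 t 18.32 p [0.5211 0.1441 0.2069] F [-2.8 13.3 15.9] w 0.095 gf 41.2
1.04 t 18.9 p [0.5179 0.1179 0.2228] F [-2.4 11.9 16.6] w 0.098 gf 41.7
1.17 t 19.48 p [0.5145 0.0894 0.2349] F [-1.9  7.  16.3] w 0.099 gf 42.2
1.3 t 20.07 p [0.511  0.0596 0.243 ] F [-1.5  3.4 13.4] w 0.094 gf 42.5
1.43 t 20.65 p [0.5073 0.0291 0.2472] F [0.7 1.4 9.1] w 0.096 gf 42.6
1.56 t 21.23 p [ 0.5036 -0.0014  0.2473] F [ 5.2 -1.1  3.6] w 0.1 gf 42.6
1.69 t 21.82 p [ 0.5    -0.0316  0.2434] F [ 9.4 -1.  -3.3] w 0.094 gf 42.6
1.82 t 22.4 p [ 0.4964 -0.0613  0.2364] F [ 7.9 -1.9 -1.4] w 0.094 gf 42.5
1.95 t 22.98 p [ 0.4928 -0.0896  0.2253] F [ 7.1 -2.4 -0.1] w 0.099 gf 42.5
```

View pics/side4.png

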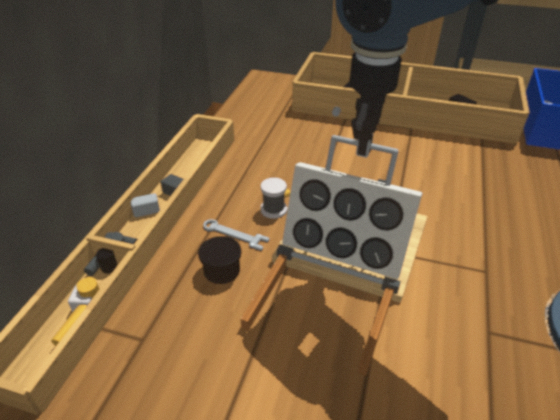

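The side view shows the board upright and leaning back, gauges facing out, gripper on the handle at (365, 148). I'll ease it down now, watching the tangential force for foot contact.

```bash
python3 - <<'E'
from h import *
f0=None;hist=[]
for b in np.arange(1.96,2.125,.01):
    x,z=bd(b); m.move_l(W(x-.0005,z+.001),max_speed=.012); m.dwell(.1)
    d=np.array(bd(b+.01))-np.array(bd(b-.01));d/=np.linalg.norm(d);t=ux*d[0]+np.array([0,0,d[1]])
    F=np.mean([m.current_force() for _ in range(3)],0);f=F@t;hist.append(f);print(round(b,3),'ft',round(f,1),'F',np.round(F,1),round(m.current_time(),1))
    if f<max(hist)-5: break
snap('side','side5.png')
E
```

```text
1.96 ft 1.8 F [ 6.9 -2.6 -0.6] 23.5
1.97 ft 2.4 F [ 6.7 -3.  -1.1] 23.9
1.98 ft 1.7 F [ 7.2 -2.4 -0.8] 24.4
1.99 ft 1.1 F [ 7.  -2.1 -0.1] 24.8
2.0 ft 2.0 F [ 6.2 -2.9 -0.4] 25.3
2.01 ft 2.3 F [ 5.7 -3.6  0.5] 25.7
2.02 ft 1.3 F [ 6.5 -2.6  0.7] 26.2
2.03 ft 2.0 F [ 6.6 -3.8  1.2] 26.6
2.04 ft 1.9 F [ 6.4 -3.3  0.4] 27.1
2.05 ft 2.5 F [ 6.9 -3.3 -0.8] 27.5
2.06 ft -4.3 F [5.9 2.6 2.9] 28.0
```

View pics/side5.png

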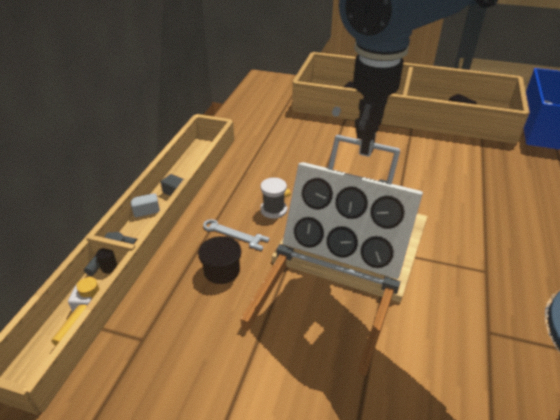

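The force reversed at b = 2.06, so the foot is on the base. The side view agrees. I'll release and retreat straight up.

```bash
python3 - <<'E'
from h import *
m.set_gripper(.5); st('open'); p=np.array(m.current_ee_pos())
m.move_l(p+[0,0,.03],max_speed=.05); m.move_l(p+[0,0,.15]); st('up')
m.move_l(p+[-.12,0,.15]); m.dwell(.5)
for c in('top','side'):
    p_,d=snap(c,c+'6.png'); P=cloud(c,d).reshape(-1,3);P=P[np.isfinite(P).all(1)]
    u=(P-O)@ux;v=(P-O)@np.array([-ux[1],ux[0],0]);z=P[:,2]
    s=(abs(v)<.035)&(z>.215)&(z<.25)&(u>-.16)&(u<-.08); print(c,'handle',s.sum(),np.percentile(u[s],[5,50,95]).round(4),np.percentile(z[s],[5,50,95]).round(4))
    for n in('gauge','pump','wrench'): print(n,[(np.round(r['at'],3).tolist(),round(r['confidence'],2)) for r in m.look_for(c,n)[:1]])
print('expected',bd(2.06)); st()
E
```

```text
open t 28.46 p [ 0.4893 -0.1116  0.2134] F [-0.8  0.7 -0.4] w 0.496 gf 0.0
up t 30.15 p [ 0.489  -0.1115  0.3624] F [-0.2 -0.7 -0.4] w 0.499 gf 0.0
top handle 176 [-0.1258 -0.1213 -0.117 ] [0.2311 0.2353 0.2382]
gauge [([0.719, 0.053, 0.052], 0.87)]
pump [([0.672, -0.154, 0.068], 0.79)]
wrench [([0.493, -0.085, 0.03], 0.31)]
side handle 221 [-0.1225 -0.1182 -0.1154] [0.2286 0.2342 0.2371]
gauge [([0.716, 0.069, 0.051], 0.76)]
pump []
wrench [([0.726, -0.049, 0.008], 0.89)]
expected (np.float64(-0.1214657736111862), np.float64(0.23156218852015886))
 t 32.0 p [ 0.3693 -0.1116  0.3634] F [-0.7 -0.  -0.1] w 0.499 gf 0.0
```

View pics/side6.png

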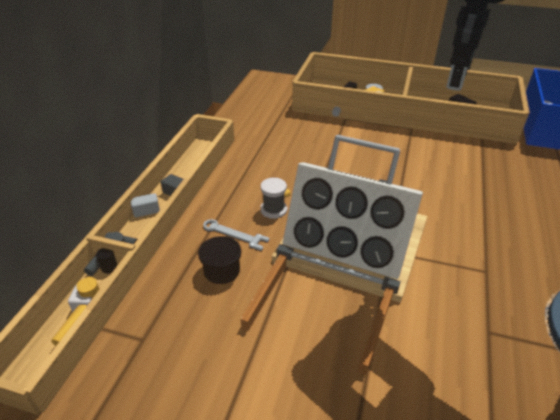

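The side view shows the board standing unaided, with its handle at (365, 150) and b≈2.06. The gripper is well clear, and the gauge, wrench and pump haven't moved. I'll hand it in.

```bash
python3 -c "
from bench import manip as m
print(m.sign_off())"
```

```text
the job is handed in; nothing more can be done
None
```

The display board stands on its locked leg with the foot eased onto the base, the gripper is clear, the other things are where they were, and the job was handed in at about 32 s of the 64 s allowed.

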